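# Load three vials and hold the tray against the autosampler's stop

### The arm

A 6-joint arm with a two-finger parallel gripper is mounted at the origin on the work surface. World frame = base frame: x ahead of the robot, y to its left, z up, the work surface at z = 0. Lengths are in m, angles in rad, forces in N, time in s.
With the tool pointing down it reaches from about 0.35 to 0.975 m from the base axis. Payload 4.9 kg.
Tool frame: the origin (TCP) lies between the finger pads; the fingertips stand 14 mm ahead of it and the grasp point (between the pads) lies 5 mm behind it (manip.tcp_to_tips is the distance from the TCP to the fingertips, in m); z points along the fingers, y is the line along which they close (so a half turn about z gives the same grasp; the last joint's range is limited). The gripper opens to 85 mm and grips with 20 to 120 N. Pads are 22 mm wide; open, the fingers measure 114 mm over their backs; the gripper's body (76 mm by 85 mm) begins 54 mm behind the grasp point. The pads swing forward as they close: fully open they stand 13 mm farther back than shut.
Start: joints at [1.145, 0.053, 1.613, -0, 1.476, -0.119], TCP at [0.189, 0.596, 0.245] pointing down, gripper open.
Joint ranges: [-3.01, 3.01], [-1.01, 2.22], [0.06, 2.58], [-1.02, 4.17], [0.09, 2.62], [-3.14, 3.14]. Speed limits (rad/s): [2.57, 2.57, 3.14, 3.14, 3.14, 3.14].

### API

Orientations are given as a unit quaternion [w, x, y, z].
In Python, from plant import manip gives the robot as it stands.
- The arm moves only by the tool servo_tool, never from a script. Its argument "moves" is a list that holds one entry, the list of rows, each a list of 7 numbers: the shift along the tool's x, y, z in mm, then the turn, a rotation vector about the tool's x, y, z in degrees, then the finger opening in mm, from 0 to 85.4. In form: [[[x, y, z, ax, ay, az, fingers], ...]]. A call has 1 to 12 rows; each row shifts and turns the commanded pose from where the row before left it, along the tool's axes as they then stand; what a row does not reach is not made up. A row lasts 1/8 s, in which the tool goes at most 62.5 mm and 10.7 degrees, less where a joint would pass 70% of its speed; a pose out of reach is approached as far as the arm can. A call with a gripper value outside its range is refused whole. The fingers move at their own pace and stop on an object; the grip force is fixed at half the most. Time passes only in rows, so rows that do not move let the fingers close. It gives the time, the measured TCP pose, the force, the opening and the grip force at its end, in the units of the state.
- manip.state(): the state, without advancing time (a new reading comes with each control period).
- manip.grab_frame(name): name is "side" or "top" or "wrist"; returns a dict with "image" (400x640x3 uint8, blue, green, red), "mtx" (3x3 intrinsics, pixels), "eye" and "rotation" of the camera in the world. Camera axes: x right, y down, z forward; pixel columns grow to the right and rows downward; lengths in m; the calibration is good to about 2 mm. A picture is of the moment at which its call begins. There is no depth.
- manip.job_done(): hands the job in; it is judged then, once.
The state is a dict: "time": time; "joint_pos": joint angles; "joint_vel": joint speeds; "joint_efforts": joint torques, N m; "tool_pos": TCP position; "tool_rot": TCP orientation; "contact_force": force on the tool from outside, world axes, zero at the start; "ft_torque": the same for the moment, N m; "gripper_width": opening from 0.0 (shut) to 1.0 (fully open); "grasp_force": force on a finger pad.
Only numpy, scipy, OpenCV 4.12 (cv2) and the standard library are available. Lean on these libraries where they do the work, as an engineer would, in place of code of your own. Each camera call takes 0.05 s, during which the arm holds its last target. There are 200 camera calls.

### The job

Stand exactly three of the four amber vials in the tray, one to a well and in any wells, leaving the fourth standing on the mat and the jar and beaker alone. Then slide the loaded tray along its bay against the sprung stop and keep pressing it there with a steady push of about 10 N on the stop, which moves the stop back about 14 mm; never drive the stop to the end of its travel. Finish while still holding this push, so that the technician can tighten the clamp screws: do not let go or back off.

Things in the scene. Friction and masses are not known exactly. Their poses are not given: they have to be found in the camera images.
- vial1_mid (a point): one of four identical capped amber sample vials: upright cylinder 24 mm in diameter, 61 mm tall (the top 16 mm is a white cap of the same diameter), about 40 g, standing on the mat; this point is its centre, 30.5 mm above its underside; its z axis points up when it stands
- vial2_mid (a point): one of four identical capped amber sample vials: upright cylinder 24 mm in diameter, 61 mm tall (the top 16 mm is a white cap of the same diameter), about 40 g, standing on the mat; this point is its centre, 30.5 mm above its underside; its z axis points up when it stands
- vial3_mid (a point): one of four identical capped amber sample vials: upright cylinder 24 mm in diameter, 61 mm tall (the top 16 mm is a white cap of the same diameter), about 40 g, standing on the mat; this point is its centre, 30.5 mm above its underside; its z axis points up when it stands
- vial4_mid (a point): one of four identical capped amber sample vials: upright cylinder 24 mm in diameter, 61 mm tall (the top 16 mm is a white cap of the same diameter), about 40 g, standing on the mat; this point is its centre, 30.5 mm above its underside; its z axis points up when it stands
- tray: aluminium tray, open on top, lying in the dock's bay: 156 mm long (x) by 42 mm wide (y) by 20 mm tall, about 250 g, walls, dividers and floor 4 mm thick, three dividers make one row of four open wells, each about 34 mm square and 16 mm deep; well centres at x = -57, -19, +19 and +57 mm; origin at the centre of its underside, x along its length towards the sprung stop. It is loose and slides along the bay between low guides
- dock: grey fixed bay of the autosampler: base plate 8 mm thick (its top is what the tray slides on), 335 mm by 92 mm, reaching from x = -150 to +185 mm; two low aluminium side guides 48 mm apart, their tops 18 mm above the table, from x = -140 to +140 mm; a white housing 42 mm tall and 150 mm wide from x = +140 mm on. Origin at table height, midway between the guides; x points along the bay to the stop and the housing, z up. Its near (-x) end is open
- stop_face (a point): centre of the front face of the sprung stop, a steel plate 46 mm wide and 26 mm tall standing across the far end of the bay, 23 mm above the table; this point moves with the plate; its x axis points away from the tray, the way the plate yields
- stop (a joint): how far the sprung stop has been pushed back, in m: 0 at rest (front face 90 mm beyond the dock's origin), 0.030 at the end of its travel; spring of 700 N/m without preload, so 10 N pushes it back 14 mm; it springs out again when let go
- mat: fixed black rubber mat, 210 mm (x) by 300 mm (y), 4 mm thick, on which the vials, a jar and a beaker stand in two rows of three about 92 mm apart, the rows along the mat's y, in any order; origin at the centre of its underside
- jar: bystander: squat white jar with a black lid, 44 mm in diameter and 45 mm tall, in one of the six places on the mat; origin at the centre of its underside
- beaker: bystander: open glass beaker, 50 mm in diameter, 55 mm tall, in another of the six places on the mat; origin at the centre of its underside
Mind the look-alikes: they are no part of the job. Leave any green look-alike of the part that bears vial3_mid alone.

How it is judged:
On the way:
1. exactly three vials stand in wells of the tray, let go, with the stop not yet pressed ((((x of vial2_mid in the frame of tray between -0.078 and 0.078 m and y of vial2_mid in the frame of tray between -0.018 and 0.018 m and z of vial2_mid in the frame of tray between 0.03 and 0.039 m and angle between vial2_mid's own z axis and vertical below 0.2 rad) and (x of vial3_mid in the frame of tray between -0.078 and 0.078 m and y of vial3_mid in the frame of tray between -0.018 and 0.018 m and z of vial3_mid in the frame of tray between 0.03 and 0.039 m and angle between vial3_mid's own z axis and vertical below 0.2 rad) and (x of vial4_mid in the frame of tray between -0.078 and 0.078 m and y of vial4_mid in the frame of tray between -0.018 and 0.018 m and z of vial4_mid in the frame of tray between 0.03 and 0.039 m and angle between vial4_mid's own z axis and vertical below 0.2 rad) and horizontal distance between vial1_mid and tray above 0.1 m and height (world z) of vial1_mid below 0.045 m and angle between vial1_mid's own z axis and vertical below 0.2 rad) or ((x of vial1_mid in the frame of tray between -0.078 and 0.078 m and y of vial1_mid in the frame of tray between -0.018 and 0.018 m and z of vial1_mid in the frame of tray between 0.03 and 0.039 m and angle between vial1_mid's own z axis and vertical below 0.2 rad) and (x of vial3_mid in the frame of tray between -0.078 and 0.078 m and y of vial3_mid in the frame of tray between -0.018 and 0.018 m and z of vial3_mid in the frame of tray between 0.03 and 0.039 m and angle between vial3_mid's own z axis and vertical below 0.2 rad) and (x of vial4_mid in the frame of tray between -0.078 and 0.078 m and y of vial4_mid in the frame of tray between -0.018 and 0.018 m and z of vial4_mid in the frame of tray between 0.03 and 0.039 m and angle between vial4_mid's own z axis and vertical below 0.2 rad) and horizontal distance between vial2_mid and tray above 0.1 m and height (world z) of vial2_mid below 0.045 m and angle between vial2_mid's own z axis and vertical below 0.2 rad) or ((x of vial1_mid in the frame of tray between -0.078 and 0.078 m and y of vial1_mid in the frame of tray between -0.018 and 0.018 m and z of vial1_mid in the frame of tray between 0.03 and 0.039 m and angle between vial1_mid's own z axis and vertical below 0.2 rad) and (x of vial2_mid in the frame of tray between -0.078 and 0.078 m and y of vial2_mid in the frame of tray between -0.018 and 0.018 m and z of vial2_mid in the frame of tray between 0.03 and 0.039 m and angle between vial2_mid's own z axis and vertical below 0.2 rad) and (x of vial4_mid in the frame of tray between -0.078 and 0.078 m and y of vial4_mid in the frame of tray between -0.018 and 0.018 m and z of vial4_mid in the frame of tray between 0.03 and 0.039 m and angle between vial4_mid's own z axis and vertical below 0.2 rad) and horizontal distance between vial3_mid and tray above 0.1 m and height (world z) of vial3_mid below 0.045 m and angle between vial3_mid's own z axis and vertical below 0.2 rad) or ((x of vial1_mid in the frame of tray between -0.078 and 0.078 m and y of vial1_mid in the frame of tray between -0.018 and 0.018 m and z of vial1_mid in the frame of tray between 0.03 and 0.039 m and angle between vial1_mid's own z axis and vertical below 0.2 rad) and (x of vial2_mid in the frame of tray between -0.078 and 0.078 m and y of vial2_mid in the frame of tray between -0.018 and 0.018 m and z of vial2_mid in the frame of tray between 0.03 and 0.039 m and angle between vial2_mid's own z axis and vertical below 0.2 rad) and (x of vial3_mid in the frame of tray between -0.078 and 0.078 m and y of vial3_mid in the frame of tray between -0.018 and 0.018 m and z of vial3_mid in the frame of tray between 0.03 and 0.039 m and angle between vial3_mid's own z axis and vertical below 0.2 rad) and horizontal distance between vial4_mid and tray above 0.1 m and height (world z) of vial4_mid below 0.045 m and angle between vial4_mid's own z axis and vertical below 0.2 rad)) and value of joint stop below 0.004 m and contact force between the fingers and vial1 below 0.2 N and contact force between the fingers and vial2 below 0.2 N and contact force between the fingers and vial3 below 0.2 N and contact force between the fingers and vial4 below 0.2 N), for 0.2 s.
At the end, for the whole second after the job is handed in: Still pressing: stop back 7.5-20.7 mm, tray bearing on it with 5-15 N, within 3 mm of it, at rest, level and in line with the bay (0.06 rad); exactly three vials upright (0.2 rad) on the wells' floors, the fourth upright at mat or bench height, over 100 mm from the tray's centre ((((x of vial2_mid in the frame of tray between -0.078 and 0.078 m and y of vial2_mid in the frame of tray between -0.018 and 0.018 m and z of vial2_mid in the frame of tray between 0.03 and 0.039 m and angle between vial2_mid's own z axis and vertical below 0.2 rad) and (x of vial3_mid in the frame of tray between -0.078 and 0.078 m and y of vial3_mid in the frame of tray between -0.018 and 0.018 m and z of vial3_mid in the frame of tray between 0.03 and 0.039 m and angle between vial3_mid's own z axis and vertical below 0.2 rad) and (x of vial4_mid in the frame of tray between -0.078 and 0.078 m and y of vial4_mid in the frame of tray between -0.018 and 0.018 m and z of vial4_mid in the frame of tray between 0.03 and 0.039 m and angle between vial4_mid's own z axis and vertical below 0.2 rad) and horizontal distance between vial1_mid and tray above 0.1 m and height (world z) of vial1_mid below 0.045 m and angle between vial1_mid's own z axis and vertical below 0.2 rad) or ((x of vial1_mid in the frame of tray between -0.078 and 0.078 m and y of vial1_mid in the frame of tray between -0.018 and 0.018 m and z of vial1_mid in the frame of tray between 0.03 and 0.039 m and angle between vial1_mid's own z axis and vertical below 0.2 rad) and (x of vial3_mid in the frame of tray between -0.078 and 0.078 m and y of vial3_mid in the frame of tray between -0.018 and 0.018 m and z of vial3_mid in the frame of tray between 0.03 and 0.039 m and angle between vial3_mid's own z axis and vertical below 0.2 rad) and (x of vial4_mid in the frame of tray between -0.078 and 0.078 m and y of vial4_mid in the frame of tray between -0.018 and 0.018 m and z of vial4_mid in the frame of tray between 0.03 and 0.039 m and angle between vial4_mid's own z axis and vertical below 0.2 rad) and horizontal distance between vial2_mid and tray above 0.1 m and height (world z) of vial2_mid below 0.045 m and angle between vial2_mid's own z axis and vertical below 0.2 rad) or ((x of vial1_mid in the frame of tray between -0.078 and 0.078 m and y of vial1_mid in the frame of tray between -0.018 and 0.018 m and z of vial1_mid in the frame of tray between 0.03 and 0.039 m and angle between vial1_mid's own z axis and vertical below 0.2 rad) and (x of vial2_mid in the frame of tray between -0.078 and 0.078 m and y of vial2_mid in the frame of tray between -0.018 and 0.018 m and z of vial2_mid in the frame of tray between 0.03 and 0.039 m and angle between vial2_mid's own z axis and vertical below 0.2 rad) and (x of vial4_mid in the frame of tray between -0.078 and 0.078 m and y of vial4_mid in the frame of tray between -0.018 and 0.018 m and z of vial4_mid in the frame of tray between 0.03 and 0.039 m and angle between vial4_mid's own z axis and vertical below 0.2 rad) and horizontal distance between vial3_mid and tray above 0.1 m and height (world z) of vial3_mid below 0.045 m and angle between vial3_mid's own z axis and vertical below 0.2 rad) or ((x of vial1_mid in the frame of tray between -0.078 and 0.078 m and y of vial1_mid in the frame of tray between -0.018 and 0.018 m and z of vial1_mid in the frame of tray between 0.03 and 0.039 m and angle between vial1_mid's own z axis and vertical below 0.2 rad) and (x of vial2_mid in the frame of tray between -0.078 and 0.078 m and y of vial2_mid in the frame of tray between -0.018 and 0.018 m and z of vial2_mid in the frame of tray between 0.03 and 0.039 m and angle between vial2_mid's own z axis and vertical below 0.2 rad) and (x of vial3_mid in the frame of tray between -0.078 and 0.078 m and y of vial3_mid in the frame of tray between -0.018 and 0.018 m and z of vial3_mid in the frame of tray between 0.03 and 0.039 m and angle between vial3_mid's own z axis and vertical below 0.2 rad) and horizontal distance between vial4_mid and tray above 0.1 m and height (world z) of vial4_mid below 0.045 m and angle between vial4_mid's own z axis and vertical below 0.2 rad)) and value of joint stop between 0.0075 and 0.0207 m and contact force between tray and stop between 5 and 15 N and x of tray in the frame of stop_face above -0.081 m and angle between the x axis of tray and the x axis of dock, either way round below 0.06 rad and angle between tray's own z axis and vertical below 0.06 rad and linear speed of tray below 0.01 m/s and contact force between any of the fingers, the arm and tray above 3 N); the arm keeps its last pose, push and grip.
It fails at once if the sprung stop is driven near the end of its travel (more than 27 of 30 mm) (value of joint stop above 0.027 m).
It fails at once if the jar is moved more than 30 mm (distance of jar from where it was at the start of the episode above 0.03 m).
It fails at once if the beaker is moved more than 30 mm (distance of beaker from where it was at the start of the episode above 0.03 m).
It also fails if it takes over 72 s, if anything falls off the work surface, if the arm or the gripper's body presses on something with over 40 N, if the wrist force passes 120 N, or if a joint passes its speed limit or range.

## Working session

There is one attempt and no reset: what is moved stays moved. The work goes in short steps, Python scripts to look and compute and a tool call to move; the robot and the scene stay as the last step left them, time stands still between calls to the robot, and variables do not carry over. Pictures are saved under pics/ and viewed, at most 10 in all, crops included, and the job is handed in when it is done.

Besides the shell and the picture viewer there is one more tool, called after ">>>" as name(argument=value, ...), one argument or row to a line, values as JSON. servo_tool: Moves the arm, as the interface text tells. Its arguments: {"type":"object","properties":{"moves":{"type":"array"}},"required":["moves"]}

```bash
ls; mkdir -p pics
cat > h.py <<'E'
import numpy as np, cv2
from plant import manip
def ray(f,uv,z):
    "world points on plane z for pixels uv"
    K=np.array(f["mtx"]);R=np.array(f["rotation"]);e=np.array(f["eye"])
    d=(R@np.linalg.inv(K)@np.c_[np.atleast_2d(uv),np.ones(len(np.atleast_2d(uv)))].T).T
    return e+d*((z-e[2])/d[:,2])[:,None]
def proj(f,P):
    K=np.array(f["mtx"]);R=np.array(f["rotation"]);e=np.array(f["eye"])
    c=(np.atleast_2d(P)-e)@R; p=c@K.T
    return p[:,:2]/p[:,2:]
E
python3 - <<'E'
from h import *
for n in ("top","side"):
    f=manip.grab_frame(n); cv2.imwrite(f"pics/{n}0.png",f["image"])
    print(n,np.round(f["mtx"],1).tolist(),np.round(f["eye"],3),np.round(f["rotation"],3).tolist())
print(manip.state())
E
```

```text
pics
top [[376.6, 0.0, 320.4], [0.0, 376.6, 200.1], [0.0, 0.0, 1.0]] [0.384 0.053 0.747] [0.069, -0.681, 0.726, -0.074]
side [[407.9, 0.0, 322.7], [0.0, 407.9, 200.0], [0.0, 0.0, 1.0]] [0.196 0.456 0.617] [0.124, -0.287, 0.88, -0.357]
{'time': 0.1, 'joint_pos': array([ 1.14499246e+00,  5.33021514e-02,  1.61413588e+00, -2.20901401e-05,
        1.47598309e+00, -1.18955680e-01]), 'joint_vel': array([-0.00052519, -0.00163139, -0.00387072, -0.00212682, -0.00080891,
       -0.00027865]), 'joint_efforts': array([-1.90194878e-04, -3.94899130e+01, -3.71365178e+01, -1.32128957e-04,
        3.86437910e-03, -8.82571584e-06]), 'tool_pos': array([0.18854508, 0.59533153, 0.24419134]), 'tool_rot': array([-2.35362681e-04,  1.52821789e-01,  9.88253340e-01, -8.83489771e-04]), 'contact_force': array([ 0.12441467,  0.20313885, -0.12225818]), 'ft_torque': array([-0.04889668,  0.01566531, -0.01624534]), 'grasp_force': 0.0, 'gripper_width': 1.0000237856323841}
```

```bash
sed -i 's/R=np.array(f\["rotation"\])/R=rot(f)/' h.py
cat >> h.py <<'E'
from scipy.spatial.transform import Rotation as Ro
def rot(f): 
    w,x,y,z=f["rotation"]; return Ro.from_quat([x,y,z,w]).as_matrix()
E
python3 -c "
from h import *
f=manip.grab_frame('top'); print(rot(f).round(2)); print(ray(f,[[320,200]],0))"
```

```text
[[-0.06 -0.98  0.2 ]
 [-1.    0.06 -0.01]
 [ 0.   -0.2  -0.98]]
[[0.537409   0.04357904 0.        ]]
```

View pics/top0.png

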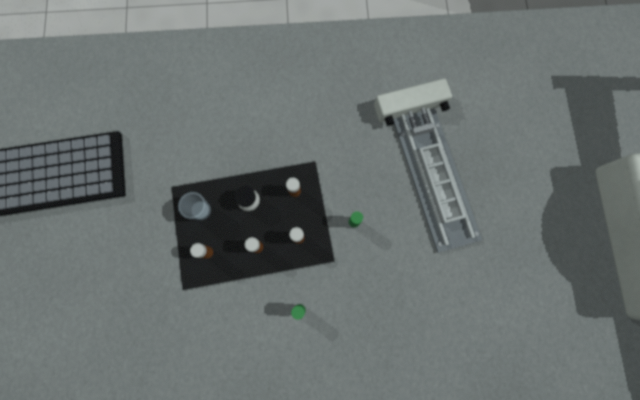

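View pics/side0.png

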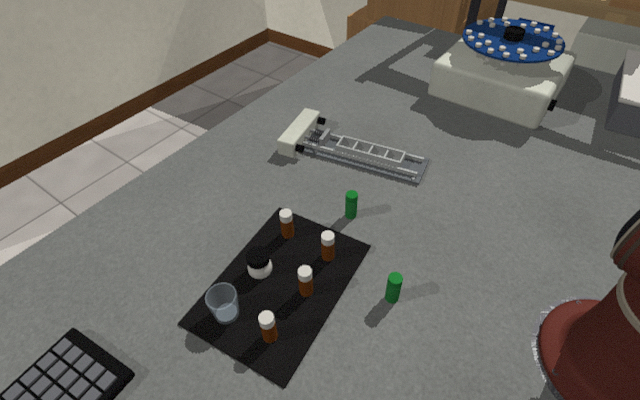

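The top view shows four white-capped vials at (293,185), (297,235), (252,244) and (199,250). The jar is at (248,198), the beaker at (193,207), and the green look-alikes at (356,219) and (298,312). The dock runs from (460,245) to its housing at (414,98). Only the amber-bodied, white-capped vials fit the description, so I'll confirm that in an enlarged crop.

Run:
```python
from h import *
f=manip.grab_frame("top"); im=f["image"]
cv2.imwrite("pics/crop1.png",cv2.resize(im[70:300,160:490],None,fx=2.4,fy=2.4,interpolation=cv2.INTER_CUBIC))
g=im.min(2); m=(g>150).astype(np.uint8); m[:, :175]=0
n,l,s,c=cv2.connectedComponentsWithStats(m)
for i in range(1,n):
    if 15<s[i,4]<2000 and 160<c[i,0]<500 and 70<c[i,1]<300: print(s[i],c[i].round(1),ray(f,c[i],.063)[0].round(4))
```

```text
[ 378   80   74   34 1322] [414.1  96.1] [ 0.7208 -0.1536  0.063 ]
[439 140   3  10  16] [439.9 144.7] [ 0.6177 -0.1915  0.063 ]
[447 165  19  52 101] [457.  193.6] [ 0.5203 -0.2109  0.063 ]
[434 173   4   8  25] [435.6 176.4] [ 0.5558 -0.1753  0.063 ]
[287 179  12  11 103] [292.6 183.9] [0.5584 0.0937 0.063 ]
[434 186  18  34 165] [442.7 203.6] [ 0.5033 -0.1819  0.063 ]
[441 226   6  16  16] [443.5 233.5] [ 0.448  -0.1763  0.063 ]
[291 228  12  12 111] [296.2 233.9] [0.4644 0.0915 0.063 ]
[246 239  12  11 111] [251.6 244. ] [0.4513 0.1731 0.063 ]
[191 244  13  12 119] [197.1 249.8] [0.447  0.2716 0.063 ]
```

View pics/crop1.png

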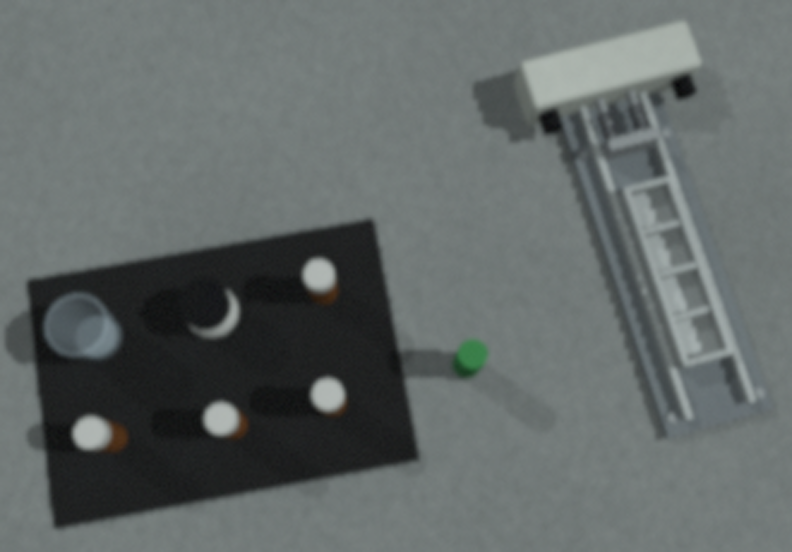

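The crop confirms four amber-bodied, white-capped vials, with the green pieces left out. I'll use the three nearest the dock. The tray rim corners in the crop are about (627,190), (668,178), (690,363) and (733,350).

Run:
```python
from h import *
f=manip.grab_frame("top")
up=lambda p:np.array(p,float)/2.4+[160,70]
t=ray(f,up([(627,190),(668,178),(733,350),(690,363)]),.028)[:,:2]
print(t.round(4)); c=t.mean(0); d=t[0]+t[1]-t[2]-t[3]
print("tray",c.round(4),"len",np.linalg.norm(d)/2,"yaw",np.degrees(np.arctan2(d[1],d[0])))
h=ray(f,up([(522,62),(688,22),(700,66),(537,107)]),.042)[:,:2];print(h.round(4)); e=h[0]-h[1]; print(np.degrees(np.arctan2(e[1],e[0]))-90, np.linalg.norm(e))
u=d/np.linalg.norm(d);n=np.array([-u[1],u[0]])
print("axis offset housing",(h.mean(0)-c)@n,"front",((h[2]+h[3])/2-c)@u, "stop",(ray(f,up([(612,142),(660,130)]),.036)[:,:2]-c)@u)
# base plate near corners
b=ray(f,up([(660,437),(770,405)]),.008)[:,:2];print(b.round(4),(b-c)@u,(b-c)@n)
print(proj(f,[[.558,.094,.065]]))
from scipy.spatial.transform import Rotation as Ro
s=manip.state();print(s['tool_pos'])
```

```text
[[ 0.6226 -0.1653]
 [ 0.6309 -0.2009]
 [ 0.4826 -0.2347]
 [ 0.4743 -0.1987]]
tray [ 0.5526 -0.1999] len 0.15208048845539737 yaw 12.762259610971944
[[ 0.7365 -0.0859]
 [ 0.7642 -0.2307]
 [ 0.7233 -0.2355]
 [ 0.6952 -0.0946]]
10.855826778704667 0.14739588350715438
axis offset housing -0.0018494408668298598 front 0.16046303157397668 stop [0.1171616  0.11588513]
[[ 0.4181 -0.1734]
 [ 0.4382 -0.2665]] [-0.12534492 -0.12630248] [ 0.05553832 -0.03963634]
[[292.30244613 183.90029328]]
[0.18865542 0.5955548  0.24470932]
```

>>> servo_tool(
  moves=[
    [[0, 0, 0, 0, 0, -9.9, 85], [0, 0, 0, 0, 0, -9.9, 70], [0, 0, 0, 0, 0, -9.8, 60], [0, 0, 0, 0, 0, 0, 60]],
  ],
)

```text
time: 0.75
tool_pos: [0.1887, 0.5957, 0.2451]
tool_rot: [-0.0, -0.104, 0.995, -0.0]
contact_force: [0.9, 0.8, 0.9]
gripper_width: 0.702
grasp_force: 0.0
```

```bash
cat >> h.py <<'E'
def tool():
    s=manip.state(); w,x,y,z=s["tool_rot"]; return np.array(s["tool_pos"]),Ro.from_quat([x,y,z,w]).as_matrix(),s
def delta(target):
    p,R,s=tool(); d=R.T@(np.array(target)-p)*1000
    print("t",round(s["time"],2),"tcp",p.round(4),"xyaw",np.degrees(np.arctan2(R[1,0],R[0,0])).round(2),"tilt",np.degrees(np.arccos(-R[2,2])).round(2),"delta tool mm",d.round(1)); return d
E
python3 -c "
from h import *
delta([.51,.094,.22])"
```

```text
t 0.75 tcp [0.1887 0.5957 0.2451] xyaw -168.09 tilt 0.02 delta tool mm [-210.9 -557.2   25.2]
```

>>> servo_tool(
  moves=[
    [[-19, -51, 2, 0, 0, 0, 60], [-19, -51, 2, 0, 0, 0, 60], [-19, -51, 2, 0, 0, 0, 60], [-19, -51, 2, 0, 0, 0, 60], [-19, -51, 2, 0, 0, 0, 60], [-19, -51, 2, 0, 0, 0, 60], [-19, -51, 2, 0, 0, 0, 60], [-19, -51, 2, 0, 0, 0, 60], [-19, -51, 2, 0, 0, 0, 60], [-19, -51, 2, 0, 0, 0, 60], [-20, -47, 5, 0, 0, 0, 60], [0, 0, 0, 0, 0, 0, 60]],
  ],
)

```text
time: 2.25
tool_pos: [0.5112, 0.0921, 0.2198]
tool_rot: [-0.0, -0.101, 0.995, -0.0]
contact_force: [-0.2, 0.6, 0.2]
gripper_width: 0.705
grasp_force: 0.0
```

Run:
```python
from h import *
delta([.51,.094,.22])
f=manip.grab_frame("wrist"); cv2.imwrite("pics/w1.png",f["image"]); print(np.round(f["eye"],3),rot(f).round(2).tolist(),f["mtx"][0][0])
for P in [(.558,.094,.065),(.464,.092,.065),(.451,.173,.065),(.447,.272,.065)]: print(proj(f,P).round(0))
```

```text
t 2.25 tcp [0.5112 0.0921 0.2198] xyaw -168.41 tilt 0.05 delta tool mm [ 0.8  2.1 -0.2]
[0.444 0.08  0.349] [[-0.2, 0.94, 0.26], [0.98, 0.19, 0.05], [-0.0, 0.27, -0.96]] 318.03857991911684
[[309. 236.]]
[[327. 138.]]
[[421. 142.]]
[[529. 160.]]
```

View pics/w1.png

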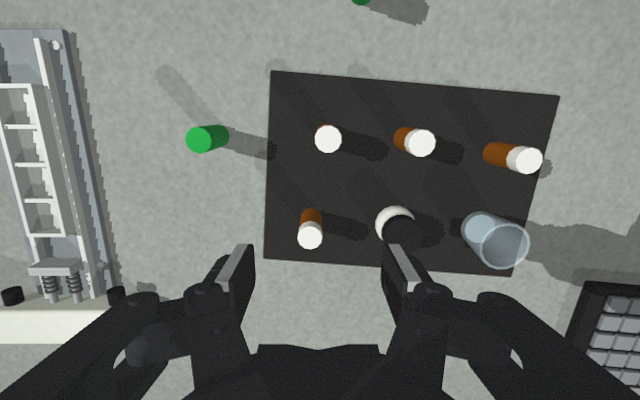

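The wrist view shows the cap tops at (310,236), (328,138) and (421,142). These match the projected positions to about 1 px, so I'll grasp the vial at (310,236).

Run:
```python
from h import *
f=manip.grab_frame("wrist");im=f["image"]
for uv in [(310,236),(328,138),(421,142)]:
    w=im[uv[1]-22:uv[1]+22,uv[0]-22:uv[0]+22].min(2); ys,xs=np.where(w>225)
    print(len(xs),ray(f,[(xs.min()+xs.max())/2+uv[0]-22,(ys.min()+ys.max())/2+uv[1]-22],.065).round(4))
delta([.558,.0938,.041])
```

```text
398 [[0.5586 0.0946 0.065 ]]
529 [[0.4648 0.0921 0.065 ]]
520 [[0.4513 0.1739 0.065 ]]
t 2.35 tcp [0.5101 0.0945 0.2201] xyaw -168.15 tilt 0.05 delta tool mm [-46.9 -10.7 179.1]
```

>>> servo_tool(
  moves=[
    [[-47, -10, 0, 0, 0, 0, 55], [0, 0, 45, 0, 0, 0, 55], [0, 0, 45, 0, 0, 0, 55], [0, 0, 0, 0, 0, 0, 55], [0, 0, 0, 0, 0, 0, 55]],
  ],
)

```text
time: 2.98
tool_pos: [0.5588, 0.0956, 0.1322]
tool_rot: [0.001, -0.105, 0.994, -0.0]
contact_force: [0.2, 0.1, 0.3]
gripper_width: 0.64
grasp_force: 0.0
```

```bash
python3 -c "
from h import *
delta([.5583,.0942,.041])"
```

```text
t 2.98 tcp [0.5588 0.0956 0.1322] xyaw -167.94 tilt 0.14 delta tool mm [ 1.  -1.3 91.2]
```

>>> servo_tool(
  moves=[
    [[1, -1, 30, 0, 0, 0, 55], [0, 0, 30, 0, 0, 0, 55], [0, 0, 31, 0, 0, 0, 55], [0, 0, 0, 0, 0, 0, 55], [0, 0, 0, 0, 0, 0, 0], [0, 0, 0, 0, 0, 0, 0], [0, 0, 0, 0, 0, 0, 0], [0, 0, 0, 0, 0, 0, 0], [0, 0, 0, 0, 0, 0, 0]],
  ],
)

```text
time: 4.1
tool_pos: [0.5596, 0.0937, 0.0423]
tool_rot: [0.002, -0.105, 0.995, -0.0]
contact_force: [-0.2, -0.7, 7.6]
gripper_width: 0.264
grasp_force: 58.5
```

```bash
python3 -c "
from h import *
delta([.5583,.0942,.041])"
```

```text
t 4.1 tcp [0.5596 0.0937 0.0423] xyaw -167.98 tilt 0.27 delta tool mm [1.2 0.7 1.3]
```

>>> servo_tool(
  moves=[
    [[0, 0, -40, 0, 0, 0, 0], [0, 0, -50, 0, 0, 0, 0], [0, 0, -50, 0, 0, 0, 0], [19, -52, 0, 0, 0, 0, 0], [19, -52, 0, 0, 0, 0, 0], [19, -52, 0, 0, 0, 0, 0], [19, -52, 0, 0, 0, 0, 0], [19, -52, 0, 0, 0, 0, 0], [0, 0, 0, 0, 0, 0, 0], [0, 0, 0, 0, 0, 0, 0]],
  ],
)

```text
time: 5.35
tool_pos: [0.5187, -0.1804, 0.1797]
tool_rot: [0.0, -0.104, 0.995, 0.0]
contact_force: [0.3, 0.1, -0.3]
gripper_width: 0.262
grasp_force: 59.0
```

Run:
```python
from h import *
delta([.608,-.187,.1])
f=manip.grab_frame("wrist"); cv2.imwrite("pics/w2.png",f["image"])
print(manip.state()["gripper_width"],manip.state()["grasp_force"])
```

```text
t 5.35 tcp [ 0.5187 -0.1804  0.1797] xyaw -168.01 tilt 0.03 delta tool mm [-86.  -25.1  79.7]
0.2645683333220272 58.9841964840889
```

View pics/w2.png

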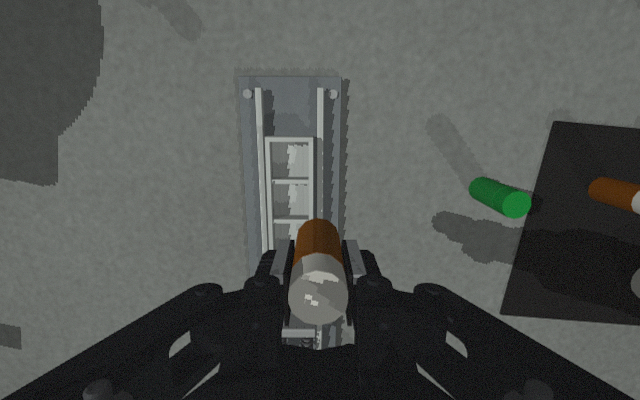

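The vial is held, and the tray's near-end rim is at about (266,137) to (313,137). Its dividers are near rows 181 and 218, and the guides' near ends are at (258,88) and (321,88).

Run:
```python
from h import *
f=manip.grab_frame("wrist")
t=ray(f,[(265,137),(314,137),(272,181),(310,181),(273,218),(310,218)],.028)[:,:2]; print(t.round(4).tolist())
r=ray(f,[(258,88),(322,88),(262,190),(323,190)],.018)[:,:2]; print(r.round(4).tolist())
b=ray(f,[(238,77),(341,77)],.008)[:,:2]; print(b.round(4).tolist())
e=t[1]-t[0]; print(np.degrees(np.arctan2(e[1],e[0]))-90,np.linalg.norm(e))
# line directions from edges: rail fit
import itertools
for a,c in [(r[0],r[2]),(r[1],r[3]),(t[0],t[4]),(t[1],t[5])]:
    e=c-a; print("dir",np.degrees(np.arctan2(e[1],e[0])).round(2),np.linalg.norm(e).round(4))
```

```text
[[0.482, -0.2334], [0.4731, -0.1919], [0.5191, -0.2208], [0.5119, -0.1874], [0.5535, -0.2138], [0.5462, -0.1802]]
[[0.4434, -0.2476], [0.4318, -0.1937], [0.5319, -0.2295], [0.5199, -0.1735]]
[[0.4377, -0.2683], [0.4186, -0.1792]]
12.098415581182778 0.04243919571116496
dir 11.57 0.0904
dir 12.9 0.0904
dir 15.29 0.0741
dir 9.04 0.074
```

>>> servo_tool(
  moves=[
    [[-44, -12, 0, 0, 0, 0, 0], [-44, -12, 20, 0, 0, 0, 0], [0, 0, 35, 0, 0, 0, 0], [0, 0, 20, 0, 0, 0, 0], [0, 0, 0, 0, 0, 0, 0], [0, 0, 0, 0, 0, 0, 0]],
  ],
)

```text
time: 6.2
tool_pos: [0.6103, -0.1856, 0.1058]
tool_rot: [0.001, -0.105, 0.994, -0.001]
contact_force: [0.6, 0.5, -0.2]
gripper_width: 0.262
grasp_force: 58.9
```

```bash
python3 -c "
from h import *
delta([.6092,-.1851,.0505])"
```

```text
t 6.2 tcp [ 0.6103 -0.1856  0.1058] xyaw -167.96 tilt 0.12 delta tool mm [ 1.   0.8 55.3]
```

>>> servo_tool(
  moves=[
    [[1, 1, 16, 0, 0, 0, 0], [0, 0, 15, 0, 0, 0, 0], [0, 0, 12, 0, 0, 0, 0], [0, 0, 6, 0, 0, 0, 0], [0, 0, 3, 0, 0, 0, 0], [0, 0, 0, 0, 0, 0, 0]],
  ],
)

```text
time: 6.95
tool_pos: [0.6087, -0.1849, 0.0523]
tool_rot: [0.0, -0.105, 0.995, -0.0]
contact_force: [-0.3, 0.1, -0.5]
gripper_width: 0.266
grasp_force: 58.9
```

```bash
python3 -c "
from h import *
delta([.6092,-.1851,.0505])"
```

```text
t 6.95 tcp [ 0.6087 -0.1849  0.0523] xyaw -167.98 tilt 0.0 delta tool mm [-0.5 -0.3  1.8]
```

>>> servo_tool(
  moves=[
    [[0, 0, 2, 0, 0, 0, 0], [0, 0, 0, 0, 0, 0, 0], [0, 0, 0, 0, 0, 0, 40], [0, 0, 0, 0, 0, 0, 40], [0, 0, 0, 0, 0, 0, 40], [0, 0, 0, 0, 0, 0, 40], [0, 0, -30, 0, 0, 0, 40], [0, 0, -40, 0, 0, 0, 40], [0, 0, -20, 0, 0, 0, 40], [0, 0, 0, 0, 0, 0, 40]],
  ],
)

```text
time: 8.2
tool_pos: [0.6097, -0.1854, 0.1423]
tool_rot: [0.002, -0.105, 0.995, -0.001]
contact_force: [0.9, 0.2, -0.6]
gripper_width: 0.467
grasp_force: 0.0
```

```bash
python3 -c "
from h import *
delta([.6092,-.1851,.0505]);delta([.4646,.0921,.041])"
```

```text
t 8.2 tcp [ 0.6097 -0.1854  0.1423] xyaw -167.98 tilt 0.22 delta tool mm [ 0.7  0.6 91.8]
t 8.2 tcp [ 0.6097 -0.1854  0.1423] xyaw -167.98 tilt 0.22 delta tool mm [ 84.4 301.8 100.4]
```

>>> servo_tool(
  moves=[
    [[14, 50, 0, 0, 0, 0, 55], [14, 50, 0, 0, 0, 0, 55], [14, 50, 0, 0, 0, 0, 55], [14, 50, 0, 0, 0, 0, 55], [14, 51, 0, 0, 0, 0, 55], [14, 51, 0, 0, 0, 0, 55], [0, 0, 20, 0, 0, 0, 55], [0, 0, 0, 0, 0, 0, 55], [0, 0, 0, 0, 0, 0, 55]],
  ],
)

```text
time: 9.32
tool_pos: [0.4632, 0.0926, 0.1197]
tool_rot: [-0.001, -0.104, 0.995, 0.0]
contact_force: [-0.5, 0.8, 0.3]
gripper_width: 0.647
grasp_force: 0.0
```

```bash
python3 -c "
from h import *
delta([.4646,.0921,.0415])"
```

```text
t 9.32 tcp [0.4632 0.0926 0.1197] xyaw -168.02 tilt 0.09 delta tool mm [-1.3 -0.8 78.2]
```

>>> servo_tool(
  moves=[
    [[-1, -1, 26, 0, 0, 0, 55], [0, 0, 26, 0, 0, 0, 55], [0, 0, 26, 0, 0, 0, 55], [0, 0, 0, 0, 0, 0, 55], [0, 0, 0, 0, 0, 0, 0], [0, 0, 0, 0, 0, 0, 0], [0, 0, 0, 0, 0, 0, 0], [0, 0, 0, 0, 0, 0, 0]],
  ],
)

```text
time: 10.32
tool_pos: [0.4662, 0.0921, 0.044]
tool_rot: [0.002, -0.105, 0.994, -0.0]
contact_force: [-0.3, -1.5, 5.7]
gripper_width: 0.266
grasp_force: 58.8
```

```bash
python3 -c "
from h import *
p=[.5535+.019*.978,-.197+.019*.2096]
delta(p+[.1])"
```

```text
t 10.32 tcp [0.4662 0.0921 0.044 ] xyaw -167.97 tilt 0.19 delta tool mm [ -44.3 -301.   -55.5]
```

>>> servo_tool(
  moves=[
    [[0, 0, -40, 0, 0, 0, 0], [0, 0, -50, 0, 0, 0, 0], [-7, -50, -10, 0, 0, 0, 0], [-7, -50, 0, 0, 0, 0, 0], [-7, -50, 0, 0, 0, 0, 0], [-7, -50, 0, 0, 0, 0, 0], [-8, -50, 0, 0, 0, 0, 0], [-8, -51, 0, 0, 0, 0, 0], [0, 0, 30, 0, 0, 0, 0], [0, 0, 10, 0, 0, 0, 0], [0, 0, 0, 0, 0, 0, 0], [0, 0, 0, 0, 0, 0, 0]],
  ],
)

```text
time: 11.82
tool_pos: [0.5708, -0.1926, 0.1033]
tool_rot: [0.001, -0.105, 0.994, -0.0]
contact_force: [0.4, -0.5, 0.1]
gripper_width: 0.261
grasp_force: 59.0
```

Run:
```python
from h import *
p=[.5535+.019*.978,-.197+.019*.2096]
delta(p+[.0525])
f=manip.grab_frame("wrist"); cv2.imwrite("pics/w3.png",f["image"])
```

```text
t 11.82 tcp [ 0.5708 -0.1926  0.1033] xyaw -167.92 tilt 0.08 delta tool mm [-1.1 -0.6 50.8]
```

View pics/w3.png

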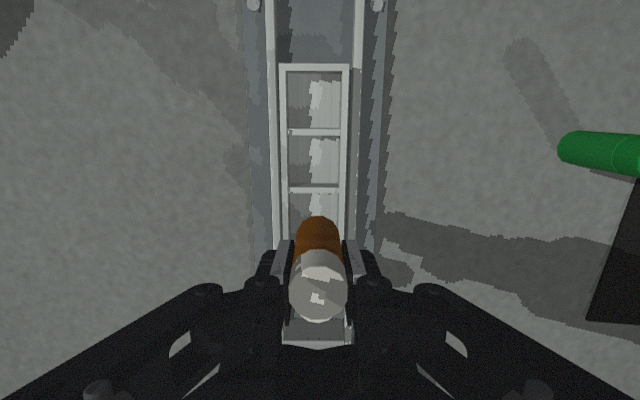

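The tray's near rim is at (280,65) to (349,65) with dividers at rows 132 and 190. The held vial lines up with the well row, so I'll recheck the tray centre from here.

Run:
```python
from h import *
f=manip.grab_frame("wrist")
t=ray(f,[(279,65),(350,65),(279+5,132),(350-4,132),(285,189),(345,189)],.028)[:,:2]
m=(t[::2]+t[1::2])/2; e=t[1]-t[0]; print(m.round(4).tolist(),np.linalg.norm(e),np.degrees(np.arctan2(e[1],e[0]))-90)
u=np.array([.9778,.2096]); 
for q,o in zip(m,(76.5,38,0)): print((q+u*o/1000).round(4))
```

```text
[[0.4785, -0.2136], [0.5166, -0.2052], [0.5526, -0.1976]] 0.042258885706932224 12.087217261973137
[ 0.5533 -0.1976]
[ 0.5538 -0.1972]
[ 0.5526 -0.1976]
```

Consistent with the centre estimate of (0.5533, -0.1973), so I'll insert.

>>> servo_tool(
  moves=[
    [[-1, -1, 16, 0, 0, 0, 0], [0, 0, 14, 0, 0, 0, 0], [0, 0, 12, 0, 0, 0, 0], [0, 0, 6, 0, 0, 0, 0], [0, 0, 3, 0, 0, 0, 0], [0, 0, 0, 0, 0, 0, 0], [0, 0, 0, 0, 0, 0, 0]],
  ],
)

```text
time: 12.8
tool_pos: [0.5719, -0.1939, 0.0521]
tool_rot: [0.0, -0.105, 0.995, -0.0]
contact_force: [-2.9, 1.8, 5.6]
gripper_width: 0.264
grasp_force: 59.0
```

```bash
python3 -c "
from h import *
delta([.5721,-.193,.0525])"
```

```text
t 12.8 tcp [ 0.5719 -0.1939  0.0521] xyaw -167.98 tilt 0.03 delta tool mm [-0.4  0.8 -0.4]
```

>>> servo_tool(
  moves=[
    [[0, 0, -1, 0, 0, 0, 0], [0, 0, 0, 0, 0, 0, 40], [0, 0, 0, 0, 0, 0, 40], [0, 0, 0, 0, 0, 0, 40], [0, 0, 0, 0, 0, 0, 40], [0, 0, -30, 0, 0, 0, 40], [0, 0, -40, 0, 0, 0, 40], [0, 0, -20, 0, 0, 0, 40], [0, 0, 0, 0, 0, 0, 40]],
  ],
)

```text
time: 13.92
tool_pos: [0.5727, -0.1943, 0.1442]
tool_rot: [0.002, -0.105, 0.994, -0.001]
contact_force: [0.2, -0.8, -0.6]
gripper_width: 0.466
grasp_force: 0.0
```

```bash
python3 -c "
from h import *
delta([.4513,.1738,.0415])"
```

```text
t 13.93 tcp [ 0.5727 -0.1943  0.1442] xyaw -167.98 tilt 0.22 delta tool mm [ 42.4 385.6 101.7]
```

>>> servo_tool(
  moves=[
    [[5, 48, 0, 0, 0, 0, 55], [5, 48, 0, 0, 0, 0, 55], [5, 48, 0, 0, 0, 0, 55], [5, 48, 0, 0, 0, 0, 55], [5, 48, 0, 0, 0, 0, 55], [5, 48, 0, 0, 0, 0, 55], [6, 49, 0, 0, 0, 0, 55], [6, 49, 0, 0, 0, 0, 55], [0, 0, 20, 0, 0, 0, 55], [0, 0, 0, 0, 0, 0, 55], [0, 0, 0, 0, 0, 0, 55]],
  ],
)

```text
time: 15.3
tool_pos: [0.4498, 0.1745, 0.1215]
tool_rot: [-0.001, -0.104, 0.995, -0.0]
contact_force: [-0.6, -0.5, 0.1]
gripper_width: 0.644
grasp_force: 0.0
```

```bash
python3 -c "
from h import *
delta([.4513,.1738,.0415])"
```

```text
t 15.3 tcp [0.4498 0.1745 0.1215] xyaw -168.02 tilt 0.1 delta tool mm [-1.5 -1.  80. ]
```

>>> servo_tool(
  moves=[
    [[-1, -1, 27, 0, 0, 0, 55], [0, 0, 26, 0, 0, 0, 55], [0, 0, 27, 0, 0, 0, 55], [0, 0, 0, 0, 0, 0, 55], [0, 0, 0, 0, 0, 0, 0], [0, 0, 0, 0, 0, 0, 0], [0, 0, 0, 0, 0, 0, 0], [0, 0, 0, 0, 0, 0, 0]],
  ],
)

```text
time: 16.3
tool_pos: [0.4528, 0.1744, 0.0441]
tool_rot: [0.002, -0.105, 0.994, -0.0]
contact_force: [-0.3, -1.5, 5.5]
gripper_width: 0.26
grasp_force: 58.7
```

```bash
python3 -c "
from h import *
p=[.5533-.019*.978,-.1973-.019*.2096]
print(p);delta(p+[.1])"
```

```text
[0.534718, -0.2012824]
t 16.3 tcp [0.4528 0.1744 0.0441] xyaw -167.97 tilt 0.19 delta tool mm [  -2.  -384.5  -55.7]
```

>>> servo_tool(
  moves=[
    [[0, 0, -40, 0, 0, 0, 0], [0, 0, -50, 0, 0, 0, 0], [0, -48, -20, 0, 0, 0, 0], [0, -48, 0, 0, 0, 0, 0], [0, -48, 0, 0, 0, 0, 0], [0, -48, 0, 0, 0, 0, 0], [0, -48, 0, 0, 0, 0, 0], [0, -48, 0, 0, 0, 0, 0], [-1, -48, 0, 0, 0, 0, 0], [-1, -48, 0, 0, 0, 0, 0], [0, 0, 0, 0, 0, 0, 0], [0, 0, 0, 0, 0, 0, 0]],
  ],
)

```text
time: 17.8
tool_pos: [0.5328, -0.2004, 0.1518]
tool_rot: [-0.0, -0.105, 0.995, 0.001]
contact_force: [0.4, 0.8, -0.2]
gripper_width: 0.264
grasp_force: 59.0
```

```bash
python3 -c "
from h import *
delta([.5347,-.2013,.0525])"
```

```text
t 17.8 tcp [ 0.5328 -0.2004  0.1518] xyaw -167.99 tilt 0.08 delta tool mm [-1.7 -1.4 99.3]
```

>>> servo_tool(
  moves=[
    [[-1, -1, 30, 0, 0, 0, 0], [0, 0, 20, 0, 0, 0, 0], [0, 0, 0, 0, 0, 0, 0], [0, 0, 15, 0, 0, 0, 0], [0, 0, 15, 0, 0, 0, 0], [0, 0, 10, 0, 0, 0, 0], [0, 0, 5, 0, 0, 0, 0], [0, 0, 3, 0, 0, 0, 0], [0, 0, 0, 0, 0, 0, 0], [0, 0, 0, 0, 0, 0, 0]],
  ],
)

```text
time: 19.05
tool_pos: [0.5348, -0.2019, 0.0548]
tool_rot: [0.0, -0.105, 0.995, -0.0]
contact_force: [-0.7, -0.0, -0.3]
gripper_width: 0.265
grasp_force: 59.0
```

```bash
python3 -c "
from h import *
delta([.5347,-.2013,.0525])"
```

```text
t 19.05 tcp [ 0.5348 -0.2019  0.0548] xyaw -167.98 tilt 0.05 delta tool mm [-0.   0.6  2.3]
```

>>> servo_tool(
  moves=[
    [[0, 0, 2, 0, 0, 0, 0], [0, 0, 0, 0, 0, 0, 0], [0, 0, 0, 0, 0, 0, 40], [0, 0, 0, 0, 0, 0, 40], [0, 0, 0, 0, 0, 0, 40], [0, 0, 0, 0, 0, 0, 40], [0, 0, -30, 0, 0, 0, 40], [0, 0, -40, 0, 0, 0, 40], [20, 0, -30, 0, 0, 0, 20], [40, 0, 0, 0, 0, 0, 0], [30, 0, 0, 0, 0, 0, 0], [0, 0, 0, 0, 0, 0, 0]],
  ],
)

```text
time: 20.55
tool_pos: [0.4452, -0.2206, 0.1522]
tool_rot: [0.0, -0.104, 0.995, -0.0]
contact_force: [0.6, -0.2, -0.5]
gripper_width: 0.001
grasp_force: 0.0
```

Run:
```python
from h import *
u=np.array([.9778,.2096]); p=np.array([.5533,-.1973])-u*.105
print(p);delta(list(p)+[.027])
a=manip.grab_frame("wrist")["image"]; b=manip.grab_frame("side")["image"]
cv2.imwrite("pics/c4.png",np.vstack([a[150:400,120:520],cv2.resize(b[95:200,260:440],(400,233))]))
```

```text
[ 0.450631 -0.219308]
t 20.55 tcp [ 0.4452 -0.2206  0.1522] xyaw -168.08 tilt 0.01 delta tool mm [ -5.6   0.2 125.2]
```

View pics/c4.png

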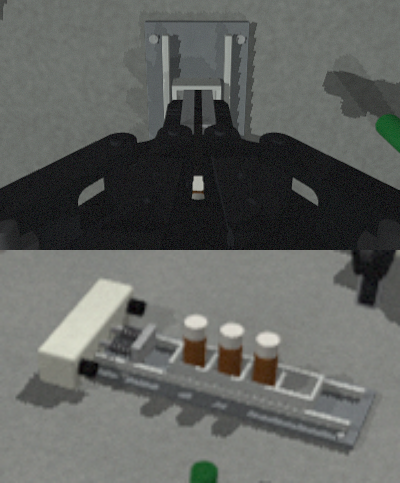

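The side view shows three vials upright in the three far wells, with the near well empty. I'll go down behind the tray with the fingers shut.

>>> servo_tool(
  moves=[
    [[0, 0, 40, 0, 0, 0, 0], [0, 0, 40, 0, 0, 0, 0], [0, 0, 25, 0, 0, 0, 0], [0, 0, 12, 0, 0, 0, 0], [0, 0, 5, 0, 0, 0, 0], [0, 0, 0, 0, 0, 0, 0]],
  ],
)

```text
time: 21.4
tool_pos: [0.4471, -0.2207, 0.031]
tool_rot: [0.0, -0.105, 0.994, -0.0]
contact_force: [-0.2, -0.6, 0.5]
gripper_width: -0.001
grasp_force: 0.0
```

Run:
```python
from h import *
u=np.array([.9778,.2096]); p=np.array([.5533,-.1973])-u*.089
delta(list(p)+[.029])
```

```text
t 21.4 tcp [ 0.4471 -0.2207  0.031 ] xyaw -167.97 tilt 0.06 delta tool mm [-19.7   0.7   2. ]
```

>>> servo_tool(
  moves=[
    [[-4, 1, 1, 0, 0, 0, 0], [-4, 0, 0, 0, 0, 0, 0], [-4, 0, 0, 0, 0, 0, 0], [-3, 0, 0, 0, 0, 0, 0], [-2, 0, 0, 0, 0, 0, 0], [-2, 0, 0, 0, 0, 0, 0], [-2, 0, 0, 0, 0, 0, 0], [-3, 0, 0, 0, 0, 0, 0], [-3, 0, 0, 0, 0, 0, 0], [-3, 0, 0, 0, 0, 0, 0], [-3, 0, 0, 0, 0, 0, 0], [-3, 0, 0, 0, 0, 0, 0]],
  ],
)

```text
time: 22.9
tool_pos: [0.4815, -0.2119, 0.0292]
tool_rot: [-0.0, -0.105, 0.995, 0.0]
contact_force: [-2.1, -0.4, 0.2]
gripper_width: 0.002
grasp_force: 1.3
```

Run:
```python
from h import *
u=np.array([.9778,.2096]); p=np.array([.5533,-.1973])-u*.089
delta(list(p)+[.029])
```

```text
t 22.9 tcp [ 0.4815 -0.2119  0.0292] xyaw -167.98 tilt 0.01 delta tool mm [15.8 -0.8  0.2]
```

>>> servo_tool(
  moves=[
    [[-3, 0, 0, 0, 0, 0, 0], [-3, 0, 0, 0, 0, 0, 0], [-3, 0, 0, 0, 0, 0, 0], [-3, 0, 0, 0, 0, 0, 0], [-2, 0, 0, 0, 0, 0, 0], [-1, 0, 0, 0, 0, 0, 0], [0, 0, 0, 0, 0, 0, 0], [0, 0, 0, 0, 0, 0, 0]],
  ],
)

```text
time: 23.9
tool_pos: [0.4963, -0.2088, 0.0294]
tool_rot: [0.0, -0.105, 0.995, 0.0]
contact_force: [-0.3, 0.5, -0.1]
gripper_width: 0.002
grasp_force: 0.3
```

Run:
```python
from h import *
u=np.array([.9778,.2096]); p=np.array([.5533,-.1973])-u*.089
delta(list(p)+[.029])
print([ (manip.grab_frame("wrist"),np.dot(u,manip.state()["contact_force"][:2]).round(2))[1] for _ in range(4)])
```

```text
t 23.9 tcp [ 0.4963 -0.2088  0.0294] xyaw -167.98 tilt 0.03 delta tool mm [30.8 -0.8  0.3]
[np.float64(-1.08), np.float64(-1.45), np.float64(-0.24), np.float64(-0.6)]
```

>>> servo_tool(
  moves=[
    [[-1.5, 0, 0, 0, 0, 0, 0], [-1.5, 0, 0, 0, 0, 0, 0], [-1.5, 0, 0, 0, 0, 0, 0], [-1.5, 0, 0, 0, 0, 0, 0], [-1, 0, 0, 0, 0, 0, 0], [-1, 0, 0, 0, 0, 0, 0], [0, 0, 0, 0, 0, 0, 0], [0, 0, 0, 0, 0, 0, 0]],
  ],
)

```text
time: 25.1
tool_pos: [0.5028, -0.2075, 0.0294]
tool_rot: [-0.002, -0.105, 0.994, 0.0]
contact_force: [-8.6, -2.2, 5.3]
gripper_width: -0.003
grasp_force: 4.3
```

```bash
cat > chk.py <<'E'
from h import *
u=np.array([.9778,.2096]); p=np.array([.5533,-.1973])-u*.089
delta(list(p)+[.029])
print(np.mean([ (manip.grab_frame("wrist"),np.dot(u,manip.state()["contact_force"][:2]))[1] for _ in range(6)]).round(2))
E
python3 chk.py
```

```text
t 25.1 tcp [ 0.5028 -0.2075  0.0294] xyaw -167.96 tilt 0.2 delta tool mm [37.4 -0.7  0.6]
-8.76
```

Run:
```python
from h import *
b=manip.grab_frame("side")["image"]; t=manip.grab_frame("top")["image"]
cv2.imwrite("pics/c5.png",np.hstack([cv2.resize(b[95:195,265:445],(540,300),interpolation=cv2.INTER_CUBIC),cv2.resize(t[75:195,370:470],(250,300),interpolation=cv2.INTER_CUBIC)]))
s=manip.state();print(s["contact_force"],s["ft_torque"],s["joint_vel"].round(3))
```

```text
[-7.70394849 -1.94651804  5.09150784] [-0.21898675  1.33694503 -0.01885577] [-0.001 -0.    -0.001  0.001  0.001 -0.001]
```

View pics/c5.png

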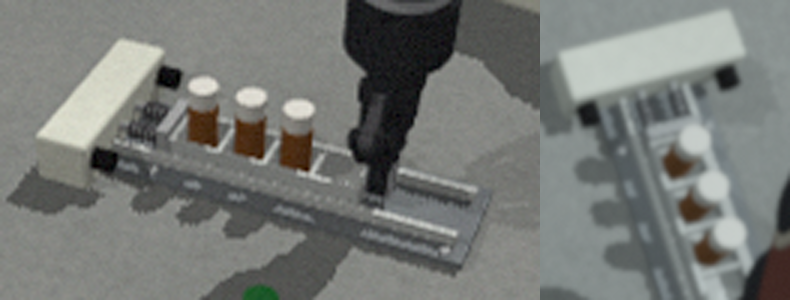

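The tray bears on the stop and all three vials are upright. I'll measure how far the stop plate has moved by comparing with the first top picture.

```bash
cat > stopm.py <<'E'
from h import *
f=manip.grab_frame("top"); a=cv2.imread("pics/top0.png"); b=f["image"]
c0=np.array([.5533,-.1973]); u=np.array([.9778,.2096]); n=np.array([-.2096,.9778])
org=c0+u*.0215
# rectify plane z=.036 (stop plate's top), 0.5 mm/px: rows along dock x 60..145 mm, cols y -30..30
xs=np.arange(60,145,.5)/1e3; ys=np.arange(-24,24,.5)/1e3
P=np.array([[*(org+u*x+n*y),.036] for x in xs for y in ys])
uv=proj(f,P).astype(np.float32).reshape(len(xs),len(ys),2)
A,B=[cv2.remap(cv2.cvtColor(i,cv2.COLOR_BGR2GRAY),uv,None,cv2.INTER_CUBIC) for i in (a,b)]
cv2.imwrite("pics/rect.png",cv2.resize(np.hstack([A,np.zeros((len(xs),6),np.uint8),B]),None,fx=3,fy=3))
E
python3 stopm.py
```

```text
(no output)
```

View pics/rect.png

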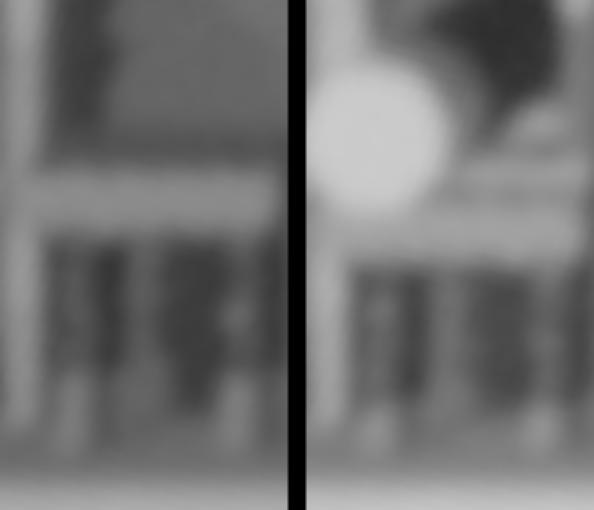

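The plate's rear edge shifted about 30 px at 6 px/mm, so the stop is back about 5 mm. I'll push about 9 mm more.

>>> servo_tool(
  moves=[
    [[-1.5, 0, 0, 0, 0, 0, 0], [-1.5, 0, -0.5, 0, 0, 0, 0], [-1.5, 0, 0, 0, 0, 0, 0], [-1.5, 0, 0, 0, 0, 0, 0], [-1, 0, 0, 0, 0, 0, 0], [-1, 0, 0, 0, 0, 0, 0], [0, 0, 0, 0, 0, 0, 0], [0, 0, 0, 0, 0, 0, 0]],
  ],
)

```text
time: 26.55
tool_pos: [0.5088, -0.206, 0.0294]
tool_rot: [-0.004, -0.105, 0.994, 0.0]
contact_force: [-14.0, -2.7, 8.5]
gripper_width: -0.0
grasp_force: 7.2
```

```bash
python3 chk.py
cat >> stopm.py <<'E'
s=manip.state();print(s["contact_force"].round(1))
# plate rear edge: falling brightness, columns in right part
for I in (A,B):
    p=cv2.GaussianBlur(I,(1,5),0)[:,60:85].astype(float).mean(1); g=np.gradient(p); r=slice(70,130)
    i=70+np.argmin(g[r]); w=-np.minimum(g[i-3:i+4],0); print("rear edge mm",60+.5*(w@np.arange(i-3,i+4)/w.sum()))
E
python3 stopm.py
```

```text
t 26.55 tcp [ 0.5088 -0.206   0.0294] xyaw -167.94 tilt 0.46 delta tool mm [43.7 -0.8  0.8]
-14.53
[-12.9  -2.9   6.5]
rear edge mm 99.00470711297072
rear edge mm 110.01037234042553
```

>>> servo_tool(
  moves=[
    [[-1, 0, 0, 0, 0, 0, 0], [-1, 0, 0, 0, 0, 0, 0], [-1, 0, 0, 0, 0, 0, 0], [-0.8, 0, 0, 0, 0, 0, 0], [0, 0, 0, 0, 0, 0, 0], [0, 0, 0, 0, 0, 0, 0], [0, 0, 0, 0, 0, 0, 0], [0, 0, 0, 0, 0, 0, 0]],
  ],
)

```text
time: 27.9
tool_pos: [0.5116, -0.2054, 0.0294]
tool_rot: [-0.005, -0.105, 0.994, 0.0]
contact_force: [-17.7, -3.1, 11.0]
gripper_width: -0.002
grasp_force: 9.2
```

```bash
python3 chk.py; python3 stopm.py
python3 - <<'E'
from h import *
b=manip.grab_frame("side")["image"]; t=manip.grab_frame("top")["image"]
cv2.imwrite("pics/c6.png",np.hstack([cv2.resize(b[95:195,265:445],(540,300),interpolation=cv2.INTER_CUBIC),cv2.resize(t[75:195,370:470],(250,300),interpolation=cv2.INTER_CUBIC)]))
E
```

```text
t 27.9 tcp [ 0.5116 -0.2054  0.0294] xyaw -167.92 tilt 0.62 delta tool mm [46.5 -0.8  0.9]
-18.17
[-18.1  -3.2  10. ]
rear edge mm 99.00470711297072
rear edge mm 112.96628948609147
```

View pics/c6.png

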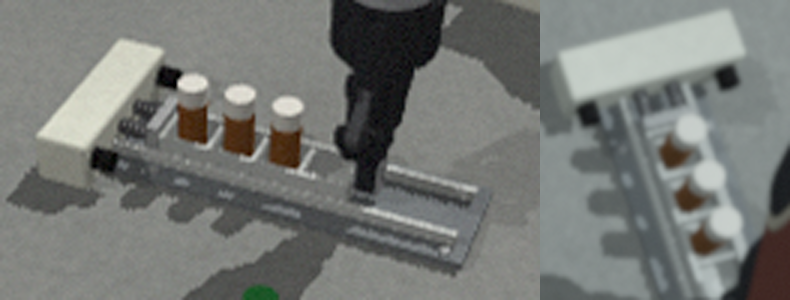

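The picture shows the tray pressing the stop with all three vials upright. The plate is back about 14 mm, which means about 10 N on the stop, and nothing is moving. I'm handing it in while still holding the push.

```bash
python3 -c "
from plant import manip
print(manip.job_done())"
```

```text
the job is handed in; nothing more can be done
None
```

The job is handed in with the push still held: three vials stand upright in the tray, the stop is back about 14 mm (about 10 N by its spring rate), and I left the fourth vial, the jar and the beaker untouched on the mat; no verdict was returned.

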